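# Screw the blue-capped shoe-cream jar shut

### The job

After the shoes were polished, the jar of shoe cream with the blue cap was left loose: twist its cap clockwise (seen from above) until it is fully tight, so that the white stripe on the cap meets the black tick on the jar, then let go. Leave the caps of the black-capped and the white-capped jars turned just as they are.

Things in the scene. Friction and masses are not known exactly. Their poses are not given: they have to be found in the camera images.
- blue_cap (a joint): How far the blue cap is unscrewed, rad: 0 = fully tight against its stop (white stripe on black tick), grows anticlockwise seen from above, to 1.6; starts between 0.9 and 1.3, so one grasp tightens it. It turns stiffly (0.1 N m), stays where left, and only turns: it neither rises nor comes off.
- blue_cap_grip (a point): On the axis of the blue ribbed cap (45 mm across, sides from 56 to 88 mm above the shelf), 78 mm above the shelf: mid-pad height; grasp it in any direction. Fixed in the jar: z up, x away from the black tick on its shoulder. White jar stuck to the shelf: body 60 mm across up to a shoulder at 50 mm, foot 72 mm. A white stripe runs from the cap's centre over its rim and down its side.
- black_cap_mark (a point): Leave alone. Outer end, at the top rim (88 mm above the shelf, 22 mm from the cap's axis), of the white stripe on the black cap of a jar of the same make and size, left half unscrewed. Turns with that cap; x points from here to the cap's axis, z up.
- white_cap_mark (a point): Leave alone. Outer end, at the top rim (88 mm above the shelf, 22 mm from the cap's axis), of the black stripe on the white cap of a jar of the same make and size, already tight. Turns with that cap; x points from here to the cap's axis, z up.
Not all that is in view belongs to the job. Leave any red or turquoise look-alike of the part that bears blue_cap alone.

How it is judged (in metres and radians):
At the end, for the whole second after the job is handed in: The blue cap is within 0.18 rad (10 degrees) of fully tight and at rest, and let go (value of joint blue_cap below 0.18 rad and not (velocity of joint blue_cap below -0.05 rad/s) and velocity of joint blue_cap below 0.05 rad/s); the robot touches nothing.
It fails at once if the black cap or its jar is disturbed (stripe end moved more than 8 mm) (distance of black_cap_mark from where it was at the start of the episode above 0.008 m).
It fails at once if the white cap or its jar is disturbed (stripe end moved more than 8 mm) (distance of white_cap_mark from where it was at the start of the episode above 0.008 m).
It also fails if it takes over 27 s, if anything falls off the work surface, if the arm or the gripper's body presses on something with over 40 N, if the wrist force passes 120 N, or if a joint passes its speed limit or range.

### The arm

A 6-joint arm with a two-finger parallel gripper is mounted at the origin on the work surface. World frame = base frame: x ahead of the robot, y to its left, z up, the work surface at z = 0. Lengths are in m, angles in degrees, forces in N, time in s.
With the tool pointing down it reaches from about 0.275 to 0.75 m from the base axis. Payload 10.2 kg.
Tool frame: the origin (TCP) lies at the very end of the fingers, on their centre line; the grasp point (between the pads) lies 19 mm behind it; z points along the fingers, y is the line along which they close (so a half turn about z gives the same grasp; the last joint's range is limited). The gripper opens to 85 mm and grips with 20 to 120 N. Pads are 22 mm wide; open, the fingers measure 114 mm over their backs; the gripper's body (76 mm by 85 mm) begins 54 mm behind the grasp point. The pads swing forward as they close: fully open they stand 13 mm farther back than shut.
Start: joints at [-81.211, 17.928, 85.812, -0, 76.261, -12.8], TCP at [0.193, -0.488, 0.202] pointing down, gripper open.
Joint ranges: [-168.41, 168.41], [-55.51, 124.54], [10.69, 146.95], [-70.63, 250.63], [1, 178], [-165.06, 165.06]. Speed limits (degrees/s): [136.94, 136.94, 172.46, 180, 180, 180].

### API

Orientations are given as a 3x3 rotation matrix whose columns are the frame's x, y, z axes.
In Python, from bench import get_obs, camera, calibration, finish_job gives the robot as it stands.
- The arm moves only by the tool drive_tool, never from a script. Its argument "plan" is a list of rows, each an object with "hand": the closure, from -1 (fully open) to 1 (shut); "linear": the shift along the tool's x, y, z in units of 0.25 m (1.0 is 0.25 m), a list of three; "turn": the turn about the tool's z in units of 360 degrees (1.0 is 360 degrees). A call has 1 to 5 rows; each row is the pose to reach, as a shift and turn from the pose commanded when the call began, along the tool's axes at that moment, turning the shorter way round; what a row does not reach only later rows make up. A row lasts 1/12 s, in which the tool goes at most 41.7 mm and 7.16 degrees, less where a joint would pass 70% of its speed; a pose out of reach is approached as far as the arm can. A call with a number of a shift or a turn outside -1 to 1 is refused whole. A call with a gripper value outside its range is refused whole. The fingers move at their own pace and stop on an object; the grip force is fixed at half the most. Time passes only in rows, so rows that repeat a pose let the fingers close. It gives the time, the measured TCP pose, the force, the opening and the grip force at its end, in the units of the state.
- get_obs(): the state, without advancing time (a new reading comes with each control period).
- camera(name): name is "side" or "top" or "wrist"; returns (picture, depth): 480x640x3 uint8, red, green, blue; 480x640 float32, m along the optical axis (not along the pixel's ray), 0 where there is no reading.
- calibration(name): a dict with "fx", "fy", "cx", "cy" (pixels), "rvec" (rotation vector, rad) and "tvec" (3), from world to camera coordinates, as OpenCV has them. Camera axes: x right, y down, z forward; pixel columns grow to the right and rows downward; lengths in m; the calibration is good to about 2 mm. A picture is of the moment at which its call begins: read the wrist's pose just before it. calibration takes no time and is no camera call; for the wrist camera it gives the pose at the moment of the call.
- finish_job(): hands the job in; it is judged then, once.
The state is a dict: "t": time; "joints": joint angles; "qd": joint speeds; "joint_torque": joint torques, N m; "ee_pos": TCP position; "eef_rot": TCP orientation; "wrist_force": force on the tool from outside, world axes, zero at the start; "wrist_torque": the same for the moment, N m; "gripper_width": opening from 0.0 (shut) to 1.0 (fully open); "finger_force": force on a finger pad.
Only numpy, scipy, OpenCV 4.12 (cv2) and the standard library are available. Lean on these libraries where they do the work, as an engineer would, in place of code of your own. Each camera call takes 0.05 s, during which the arm holds its last target. There are 200 camera calls.

## Working session

There is one attempt and no reset: what is moved stays moved. The work goes in short steps, Python scripts to look and compute and a tool call to move; the robot and the scene stay as the last step left them, time stands still between calls to the robot, and variables do not carry over. Pictures are saved under pics/ and viewed, at most 10 in all, crops included, and the job is handed in when it is done.

Besides the shell and the picture viewer there is one more tool, called as name([rows], argument=value, ...), one row to a line, values as JSON. drive_tool: Moves the arm, as the interface text tells. Shifts and turns lie within -1 to 1; 1 stands for 0.25 m of shift or 360 degrees of turn. Its arguments: {"type":"object","properties":{"plan":{"type":"array","items":{"type":"object","properties":{"hand":{"type":"number"},"linear":{"type":"array","items":{"type":"number","minimum":-1,"maximum":1}},"turn":{"type":"number","minimum":-1,"maximum":1}}}}},"required":["plan"]}

```bash
mkdir -p pics; ls; cat > h.py <<'E'
import numpy as np,cv2
from bench import get_obs,camera,calibration,finish_job
def ray(c,uv):
    R=cv2.Rodrigues(np.array(c['rvec'],float))[0];t=np.array(c['tvec'],float).ravel()
    d=np.array([(uv[0]-c['cx'])/c['fx'],(uv[1]-c['cy'])/c['fy'],1.])
    return -R.T@t,R.T@d
def onz(c,uv,z):
    o,d=ray(c,uv);return o+d*(z-o[2])/d[2]
def dep(c,uv,D):
    o,d=ray(c,uv);return o+d*D[int(uv[1]),int(uv[0])]
def shot(n,f):
    c=calibration(n);p,d=camera(n);cv2.imwrite(f,p[:,:,::-1]);np.savez(''+n+'.npz',p=p,d=d);return c,p,d
E
python3 - <<'E'
from h import *
import pickle
C={}
for n in('top','side'):
    C[n],p,d=shot(n,f'pics/{n}0.png')
pickle.dump(C,open('c.pkl','wb'))
a=[cv2.imread(f'pics/{n}0.png') for n in('top','side')]
print(get_obs()['t'])
E
```

```text
pics
0.1
```

View pics/top0.png

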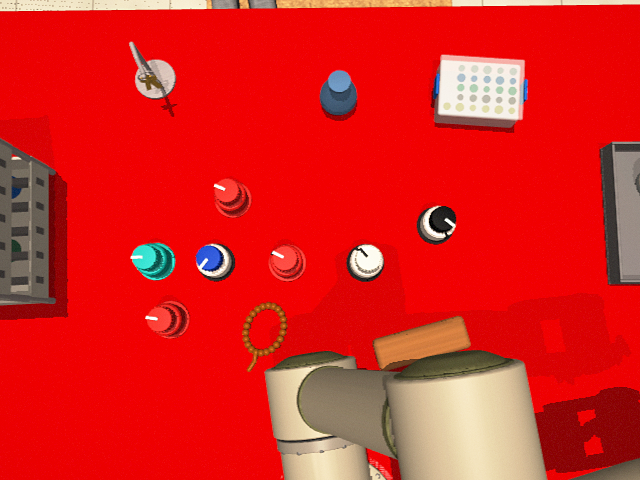

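View pics/side0.png

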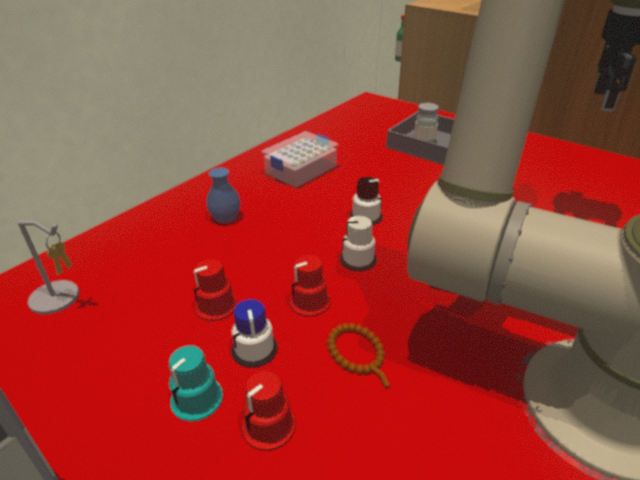

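Top view: the target is the blue cap on the white jar, at (210,259). It could be confused with the turquoise jar (152,258), the red jars (232,195), (285,260) and (165,318), the black cap (441,219), the white cap (368,258) or the blue vase (340,90). In the side view the blue cap is at (250,320).

```bash
cat > m.py <<'E'
from h import *
import pickle
C=pickle.load(open('c.pkl','rb'))
def load(n): z=np.load(n+'.npz'); return z['p'],z['d']
def comps(m,mn=60):
    n,l,s,c=cv2.connectedComponentsWithStats(m.astype(np.uint8));return [(c[i].round(1),s[i]) for i in range(1,n) if s[i][4]>=mn]
E
python3 - <<'E'
from m import *
np.set_printoptions(precision=4,suppress=True)
for n,box in(('top',(185,235,240,285)),('side',(220,290,285,370))):
    p,d=load(n);c=C[n];x0,y0,x1,y1=box
    print(n,'cam',ray(c,(320,240))[0],c['fx'])
    ys,xs=np.mgrid[y0:y1,x0:x1]; 
    P=np.array([dep(c,(x,y),d) for y,x in zip(ys.ravel(),xs.ravel())])
    rgb=p[y0:y1,x0:x1].reshape(-1,3).astype(int)
    bl=(rgb[:,2]>rgb[:,0]+50)&(rgb[:,2]>rgb[:,1]+50)
    Q=P[bl]; zt=np.percentile(Q[:,2],90); T=P[(P[:,2]>zt-.006)&(P[:,2]<zt+.01)]
    print('blue z',np.percentile(Q[:,2],[5,50,90]),'top centre bbox',(T.min(0)+T.max(0))/2,T.max(0)-T.min(0),len(T))
    red=(rgb[:,0]>150)&(rgb[:,1]<60); print('table z',np.median(P[red,2]))
c=C['top'];p,d=load('top')
for nm,uv in dict(teal=(148,257),r1=(228,191),r2=(284,256),r3=(160,319),white=(369,256),black=(443,217)).items():
    print(nm,dep(c,uv,d))
o=get_obs();print(o['t'],o['ee_pos'],o['eef_rot'])
a=cv2.resize(cv2.imread('pics/top0.png')[225:300,165:265],(800,600),interpolation=cv2.INTER_CUBIC)
cv2.imwrite('pics/crop1.png',a)
E
```

```text
top cam [0.3481 0.0247 1.1748] 622.69124049963
blue z [0.0775 0.0867 0.0892] top centre bbox [0.4626 0.2246 0.0877] [0.0425 0.0416 0.0089] 464
table z -0.0011507800717158734
side cam [0.0573 0.5647 0.5893] 490.3421756296528
blue z [0.0856 0.087  0.0882] top centre bbox [0.461  0.2261 0.0858] [0.0439 0.043  0.0073] 556
table z -0.0009712169881976873
teal [0.4647 0.3307 0.0838]
r1 [0.5826 0.1902 0.086 ]
r2 [0.4656 0.0895 0.086 ]
r3 [0.3556 0.3048 0.089 ]
white [ 0.4652 -0.0598  0.0859]
black [ 0.5335 -0.1904  0.0895]
0.1 [ 0.1931 -0.4879  0.2013] [[ 0.9299  0.3679 -0.0002]
 [ 0.3679 -0.9299  0.0011]
 [ 0.0003 -0.0011 -1.    ]]
```

View pics/crop1.png

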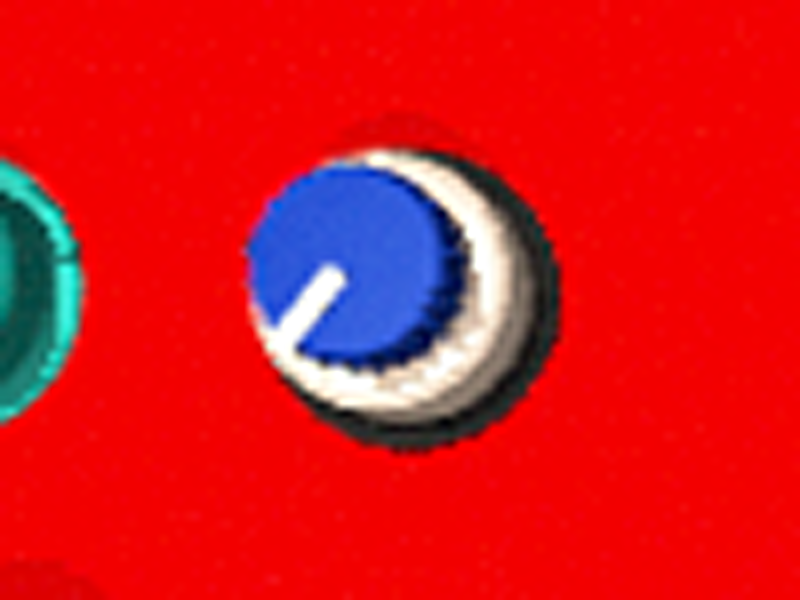

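The crop confirms it: blue cap, white jar, white stripe pointing lower-left (about 140° in world yaw). Both views put the cap axis at (0.462, 0.225) with its top at 0.087, which agrees with the text. Moving over.

drive_tool([
  {"hand": -1,"linear": [0.56,-0.616,0],"turn": 0},
  {"hand": -1,"linear": [0.56,-0.616,0],"turn": 0},
  {"hand": -1,"linear": [0.56,-0.616,0],"turn": 0},
  {"hand": -1,"linear": [0.56,-0.616,0],"turn": 0},
  {"hand": -1,"linear": [0.56,-0.616,0],"turn": 0},
])

```text
t: 0.52
ee_pos: [0.2668, -0.2914, 0.2015]
eef_rot: [[0.93, 0.367, -0.0], [0.367, -0.93, 0.001], [0.0, -0.001, -1.0]]
wrist_force: [1.5, -0.3, -0.2]
gripper_width: 0.998
finger_force: 0.0
```

drive_tool([
  {"hand": -1,"linear": [0.56,-0.616,0],"turn": 0},
  {"hand": -1,"linear": [0.56,-0.616,0],"turn": 0},
  {"hand": -1,"linear": [0.56,-0.616,0],"turn": 0},
  {"hand": -1,"linear": [0.56,-0.616,0],"turn": 0},
  {"hand": -1,"linear": [0.56,-0.616,0],"turn": 0},
])

```text
t: 0.93
ee_pos: [0.3402, -0.0967, 0.2018]
eef_rot: [[0.93, 0.367, 0.0], [0.367, -0.93, -0.0], [0.0, 0.0, -1.0]]
wrist_force: [1.8, -1.4, 0.0]
gripper_width: 0.995
finger_force: 0.0
```

drive_tool([
  {"hand": -1,"linear": [0.56,-0.616,0],"turn": 0},
  {"hand": -1,"linear": [0.56,-0.616,0],"turn": 0},
  {"hand": -1,"linear": [0.56,-0.616,0],"turn": 0},
  {"hand": -1,"linear": [0.56,-0.616,0],"turn": 0},
  {"hand": -1,"linear": [0.56,-0.616,0],"turn": 0},
])

```text
t: 1.35
ee_pos: [0.4138, 0.0983, 0.2017]
eef_rot: [[0.93, 0.368, 0.0], [0.368, -0.93, -0.0], [0.0, 0.0, -1.0]]
wrist_force: [1.2, -1.7, 0.3]
gripper_width: 1.002
finger_force: 0.0
```

drive_tool([
  {"hand": -1,"linear": [0.36,-0.4,0],"turn": -0.1},
  {"hand": -1,"linear": [0.36,-0.4,0],"turn": -0.1},
  {"hand": -1,"linear": [0.36,-0.4,0],"turn": -0.1},
  {"hand": -1,"linear": [0.36,-0.4,0],"turn": -0.1},
  {"hand": -1,"linear": [0.36,-0.4,0],"turn": -0.1},
])

```text
t: 1.77
ee_pos: [0.4606, 0.2246, 0.2009]
eef_rot: [[0.531, 0.848, -0.001], [0.848, -0.531, 0.0], [-0.001, -0.001, -1.0]]
wrist_force: [-0.5, -1.0, -0.5]
gripper_width: 0.999
finger_force: 0.0
```

drive_tool([
  {"hand": -1,"linear": [0,0,0],"turn": -0.07},
  {"hand": -1,"linear": [0,0,0],"turn": -0.07},
  {"hand": -1,"linear": [0,0,0],"turn": -0.07},
  {"hand": -1,"linear": [0,0,0],"turn": -0.07},
  {"hand": -1,"linear": [0,0,0],"turn": -0.07},
])

```text
t: 2.18
ee_pos: [0.4604, 0.222, 0.2015]
eef_rot: [[0.126, 0.992, -0.001], [0.992, -0.126, -0.0], [-0.0, -0.001, -1.0]]
wrist_force: [-0.5, 0.3, -0.2]
gripper_width: 1.0
finger_force: 0.0
```

```bash
python3 - <<'E'
from m import *
np.set_printoptions(precision=4,suppress=True)
c,p,d=shot('wrist','pics/w1.png'); C['wrist']=c; pickle.dump(C,open('c.pkl','wb'))
o=get_obs();print(o['t'],o['ee_pos'],o['eef_rot'],o['joints'])
q=p.astype(int);bl=(q[...,2]>q[...,0]+50)&(q[...,2]>q[...,1]+50)
for cc,s in comps(bl,300): print(cc,s,dep(c,cc,d),onz(c,cc,.088))
E
```

```text
2.2333 [0.4604 0.222  0.2015] [[ 0.1303  0.9915 -0.0006]
 [ 0.9915 -0.1303 -0.0001]
 [-0.0002 -0.0006 -1.    ]] [12.5921 16.2146 88.1521  0.0006 75.6685 20.0793]
[317.9 216.7] [ 290  187   55   58 2201] [0.465  0.2273 0.0877] [0.465  0.2274 0.088 ]
```

View pics/w1.png

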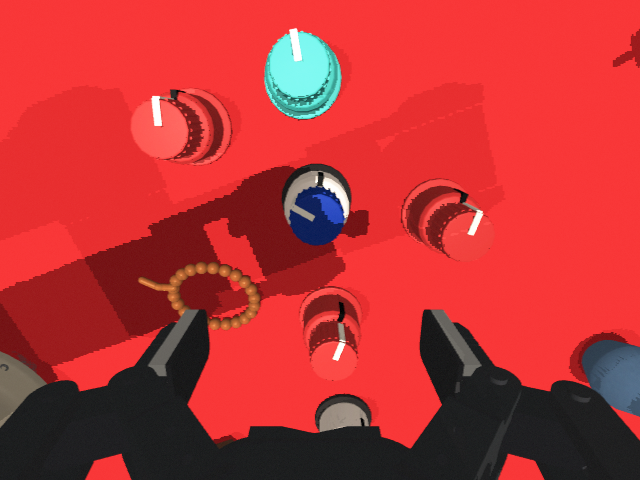

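Wrist view: blue cap centre near (318,215). Its stripe runs from the centre to about (291,207), and the black tick is at (320,178). The open fingers straddle no neighbour.

```bash
python3 - <<'E'
from m import *
np.set_printoptions(precision=4,suppress=True)
p,d=load('wrist');c=C['wrist']
P=np.array([[dep(c,(x,y),d) for x in range(280,360)] for y in range(160,255)])
m=((P[...,2]>.083)&(P[...,2]<.095)).astype(np.uint8)
k=cv2.findContours(m,0,2)[0];k=max(k,key=cv2.contourArea);(u,v),r=cv2.minEnclosingCircle(k);e=cv2.fitEllipse(k)
print(u+280,v+160,r,e); A=onz(c,(e[0][0]+280,e[0][1]+160),.088);print('axis',A)
q=p[160:255,280:360].astype(int);w=(q.min(2)>110)&(m>0);pts=P[w];print(len(pts))
S=pts[:,:2]-A[:2];s=S[np.argmax((S**2).sum(1))];print('stripe',np.degrees(np.arctan2(s[1],s[0])),np.degrees(np.arctan2(*S.mean(0)[::-1])),np.hypot(*s))
for z in(.05,.056):
    t=onz(c,(320,178),z)[:2]-A[:2];print('tick',t,np.degrees(np.arctan2(t[1],t[0])))
E
```

```text
316.47329330444336 217.0786361694336 27.986825942993164 ((36.567588806152344, 58.30029296875), (51.94552230834961, 53.80717849731445), 104.11383819580078)
axis [0.4638 0.2262 0.088 ]
159
stripe 152.03112044304862 147.90017158485674 0.022687125445036063
tick [0.0065 0.0259] 75.91899615883783
tick [0.0065 0.0268] 76.32736520677169
```

drive_tool([
  {"hand": -1,"linear": [0.017,0.008,0.15],"turn": 0},
  {"hand": -1,"linear": [0.017,0.008,0.3],"turn": 0},
  {"hand": -1,"linear": [0.017,0.008,0.42],"turn": 0},
  {"hand": -1,"linear": [0.017,0.008,0.52],"turn": 0},
  {"hand": -1,"linear": [0.017,0.008,0.58],"turn": 0},
])

```text
t: 2.65
ee_pos: [0.4617, 0.2256, 0.0539]
eef_rot: [[0.132, 0.991, -0.004], [0.991, -0.132, -0.001], [-0.001, -0.004, -1.0]]
wrist_force: [-0.3, 1.6, 0.0]
gripper_width: 1.001
finger_force: 0.0
```

drive_tool([
  {"hand": -1,"linear": [0,0,0],"turn": 0},
  {"hand": 0.2,"linear": [0,0,0],"turn": 0},
  {"hand": 0.5,"linear": [0,0,0],"turn": 0},
  {"hand": 1,"linear": [0,0,0],"turn": 0},
  {"hand": 1,"linear": [0,0,0],"turn": 0},
])

```text
t: 3.07
ee_pos: [0.4637, 0.2262, 0.0579]
eef_rot: [[0.129, 0.992, 0.002], [0.992, -0.129, 0.0], [0.001, 0.002, -1.0]]
wrist_force: [-0.8, 0.1, 0.2]
gripper_width: 0.453
finger_force: 0.0
```

drive_tool([
  {"hand": 1,"linear": [0,0,0],"turn": 0},
  {"hand": 1,"linear": [0,0,0],"turn": 0},
  {"hand": 1,"linear": [0,0,0],"turn": 0},
  {"hand": 1,"linear": [0,0,0],"turn": 0},
  {"hand": 1,"linear": [0,0,0],"turn": 0},
])

```text
t: 3.48
ee_pos: [0.4636, 0.2264, 0.0585]
eef_rot: [[0.129, 0.992, 0.002], [0.992, -0.129, 0.001], [0.001, 0.002, -1.0]]
wrist_force: [-3.8, -0.0, 11.1]
gripper_width: -0.001
finger_force: 5.6
```

The width reads shut, which doesn't fit a 45 mm cap, so I'm looking.

```bash
python3 - <<'E'
from m import *
o=get_obs();print({k:np.round(o[k],3) for k in('t','ee_pos','gripper_width','finger_force','wrist_force','wrist_torque','joints')})
shot('side','pics/s2.png');shot('wrist','pics/w2.png')
a=cv2.imread('pics/s2.png')[200:440,120:440];b=cv2.imread('pics/w2.png')
cv2.imwrite('pics/v2.png',np.hstack([cv2.resize(a,(400,300)),cv2.resize(b,(400,300))]))
E
```

```text
{'t': np.float64(3.483), 'ee_pos': array([0.464, 0.226, 0.059]), 'gripper_width': np.float64(-0.001), 'finger_force': np.float64(5.642), 'wrist_force': array([-3.838, -0.013, 11.06 ]), 'wrist_torque': array([ 0.107,  0.685, -0.037]), 'joints': array([1.2992e+01, 2.6014e+01, 9.7580e+01, 2.8000e-02, 5.6287e+01,
       2.0382e+01])}
```

View pics/v2.png

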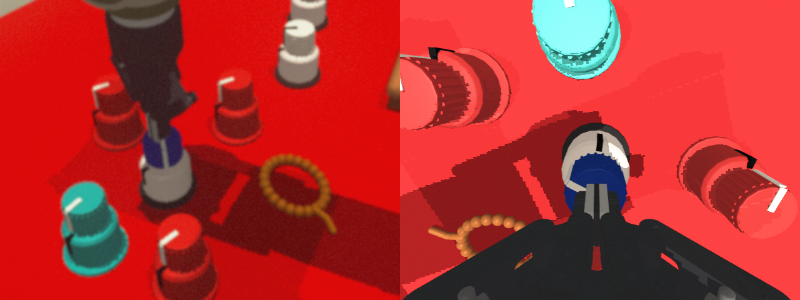

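The fingers are shut on top of the cap instead of around it. Next I'll measure where the tips really are and check that nothing turned.

```bash
python3 - <<'E'
from m import *
np.set_printoptions(precision=4,suppress=True)
p,d=load('side');c=C['side']
for x in range(228,262,4):
    print(x,[ (y,tuple(p[y,x]),dep(c,(x,y),d).round(3).tolist()) for y in range(284,312,5)])
E
python3 - <<'E'
from h import *
a=cv2.imread('pics/s2.png')[260:350,200:320];b=cv2.imread('pics/w2.png')[180:400,230:400]
cv2.imwrite('pics/v3.png',np.hstack([cv2.resize(a,(440,330)),cv2.resize(b,(255,330))]))
E
```

```text
228 [(284, (np.uint8(165), np.uint8(27), np.uint8(23)), [0.562, 0.178, 0.049]), (289, (np.uint8(132), np.uint8(18), np.uint8(18)), [0.556, 0.185, 0.046]), (294, (np.uint8(102), np.uint8(23), np.uint8(20)), [0.554, 0.187, 0.038]), (299, (np.uint8(105), np.uint8(31), np.uint8(30)), [0.554, 0.19, 0.028]), (304, (np.uint8(105), np.uint8(27), np.uint8(24)), [0.553, 0.192, 0.019]), (309, (np.uint8(106), np.uint8(28), np.uint8(28)), [0.554, 0.193, 0.008])]
232 [(284, (np.uint8(113), np.uint8(29), np.uint8(28)), [0.478, 0.236, 0.134]), (289, (np.uint8(200), np.uint8(10), np.uint8(19)), [0.592, 0.148, 0.0]), (294, (np.uint8(174), np.uint8(22), np.uint8(26)), [0.578, 0.161, 0.005]), (299, (np.uint8(108), np.uint8(17), np.uint8(13)), [0.559, 0.177, 0.016]), (304, (np.uint8(104), np.uint8(24), np.uint8(23)), [0.559, 0.179, 0.006]), (309, (np.uint8(165), np.uint8(36), np.uint8(32)), [0.551, 0.187, 0.005])]
236 [(284, (np.uint8(54), np.uint8(31), np.uint8(30)), [0.467, 0.238, 0.141]), (289, (np.uint8(65), np.uint8(32), np.uint8(35)), [0.468, 0.238, 0.132]), (294, (np.uint8(176), np.uint8(49), np.u
[... 2243 characters left out ...]
), [0.423, 0.243, 0.151]), (299, (np.uint8(142), np.uint8(26), np.uint8(33)), [0.448, 0.221, 0.112]), (304, (np.uint8(52), np.uint8(30), np.uint8(46)), [0.45, 0.221, 0.101]), (309, (np.uint8(49), np.uint8(34), np.uint8(75)), [0.455, 0.218, 0.086])]
260 [(284, (np.uint8(55), np.uint8(27), np.uint8(31)), [0.409, 0.246, 0.178]), (289, (np.uint8(53), np.uint8(30), np.uint8(30)), [0.412, 0.245, 0.167]), (294, (np.uint8(185), np.uint8(18), np.uint8(15)), [0.544, 0.127, -0.001]), (299, (np.uint8(218), np.uint8(11), np.uint8(10)), [0.535, 0.136, -0.001]), (304, (np.uint8(60), np.uint8(35), np.uint8(76)), [0.456, 0.208, 0.087]), (309, (np.uint8(41), np.uint8(21), np.uint8(72)), [0.45, 0.214, 0.086])]
```

View pics/v3.png

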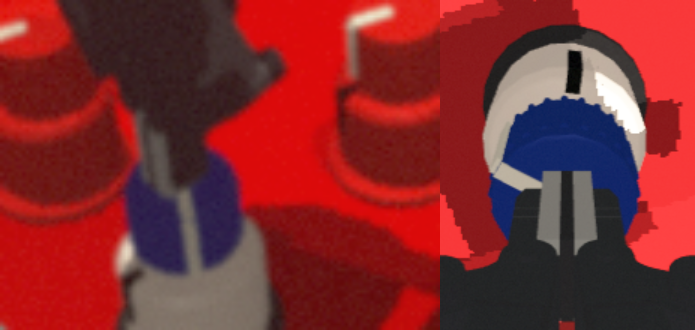

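The tips rest on the cap top (z≈0.088) although the reported TCP is 0.0585. The real fingertips therefore sit about 30 mm above the reported TCP. The cap is unmoved, with its stripe still on the left and the tick at the top. I'll rise a little, open, and measure the tip height directly.

drive_tool([
  {"hand": 1,"linear": [0,0,-0.08],"turn": 0},
  {"hand": -1,"linear": [0,0,-0.12],"turn": 0},
  {"hand": -1,"linear": [0,0,-0.12],"turn": 0},
  {"hand": -1,"linear": [0,0,-0.12],"turn": 0},
  {"hand": -1,"linear": [0,0,-0.12],"turn": 0},
])

```text
t: 4.0
ee_pos: [0.4629, 0.2259, 0.0863]
eef_rot: [[0.129, 0.992, -0.001], [0.992, -0.129, -0.0], [-0.0, -0.001, -1.0]]
wrist_force: [-0.4, 1.0, 0.0]
gripper_width: 0.568
finger_force: 0.0
```

drive_tool([
  {"hand": -1,"linear": [0,0,0],"turn": 0},
  {"hand": -1,"linear": [0,0,0],"turn": 0},
  {"hand": -1,"linear": [0,0,0],"turn": 0},
  {"hand": -1,"linear": [0,0,0],"turn": 0},
  {"hand": -1,"linear": [0,0,0],"turn": 0},
])

```text
t: 4.42
ee_pos: [0.4631, 0.226, 0.0866]
eef_rot: [[0.129, 0.992, -0.0], [0.992, -0.129, -0.0], [-0.0, -0.0, -1.0]]
wrist_force: [-0.6, 0.1, 0.7]
gripper_width: 0.997
finger_force: 0.0
```

```bash
python3 - <<'E'
from m import *
np.set_printoptions(precision=4,suppress=True)
c,p,d=shot('wrist','pics/w3.png')
o=get_obs();ee=o['ee_pos'];R=np.array(o['eef_rot']);print(o['t'],ee,o['gripper_width'],o['wrist_force'])
v,u=np.mgrid[0:480,0:640];O,_=ray(c,(0,0));Rc=cv2.Rodrigues(np.array(c['rvec']))[0]
P=np.stack([(u-c['cx'])/c['fx'],(v-c['cy'])/c['fy'],np.ones_like(u)],-1)*d[...,None]@Rc+O
T=(P-ee)@R   # tool frame
q=p.astype(int);g=(q.max(2)-q.min(2)<25)&(q.max(2)<140)&(v>250)&(d>0)
for s,m in(('L',g&(u<320)),('R',g&(u>320))):
    t=T[m];b=np.percentile(t[:,2],99);tt=t[t[:,2]>b-.004]
    print(s,'max tool z',b,'tip mean',tt.mean(0),'world z',ee[2]-b,'x range',tt[:,0].min(),tt[:,0].max())
n=(T[...,2]<0.03)
bl=(q[...,2]>q[...,0]+40)&(q[...,2]>q[...,1]+40)
print('cap blue in tool frame, top',np.percentile(T[bl],[2,50,98],axis=0))
E
```

```text
4.4667 [0.4631 0.226  0.0867] 1.0006718385267415 [-0.3137  0.3178  0.6203]
L max tool z -0.048438323424077674 tip mean [ 0.0031 -0.0416 -0.0457] world z 0.1351315332467371 x range -0.011410468507166014 0.012500746965019526
R max tool z -0.044304593728695024 tip mean [-0.0434  0.0361 -0.0064] world z 0.13099780355135446 x range -0.11482211191671665 0.010890115619034016
cap blue in tool frame, top [[-0.0195 -0.0184 -0.002 ]
 [ 0.0037  0.0019 -0.0006]
 [ 0.0208  0.02    0.0242]]
```

View pics/w3.png

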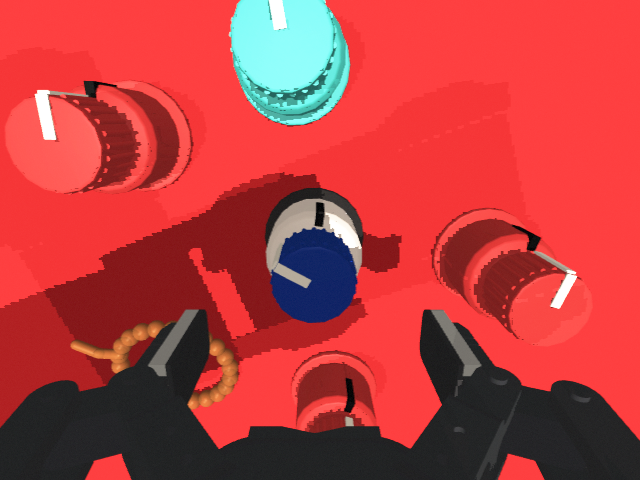

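In this view the open tips sit about 45 mm behind the reported TCP, against 13 mm by the text. So the real tips are 31–32 mm short, which agrees with the contact on the cap top. Cap and fingers are centred. I'll lower to a reported z≈0.025, putting the pads around 0.08.

drive_tool([
  {"hand": -1,"linear": [0,0,0.1],"turn": 0},
  {"hand": -1,"linear": [0,0,0.17],"turn": 0},
  {"hand": -1,"linear": [0,0,0.22],"turn": 0},
  {"hand": -1,"linear": [0,0,0.245],"turn": 0},
  {"hand": -1,"linear": [0,0,0.245],"turn": 0},
])

```text
t: 4.88
ee_pos: [0.4625, 0.2258, 0.0245]
eef_rot: [[0.129, 0.992, -0.002], [0.992, -0.129, -0.001], [-0.001, -0.002, -1.0]]
wrist_force: [-0.2, -0.3, -0.3]
gripper_width: 1.001
finger_force: 0.0
```

drive_tool([
  {"hand": 0.2,"linear": [0,0,0],"turn": 0},
  {"hand": 0.5,"linear": [0,0,0],"turn": 0},
  {"hand": 1,"linear": [0,0,0],"turn": 0},
  {"hand": 1,"linear": [0,0,0],"turn": 0},
  {"hand": 1,"linear": [0,0,0],"turn": 0},
])

```text
t: 5.3
ee_pos: [0.4628, 0.2262, 0.0267]
eef_rot: [[0.129, 0.992, -0.001], [0.992, -0.129, 0.0], [0.0, -0.001, -1.0]]
wrist_force: [-5.9, -0.2, 10.6]
gripper_width: 0.501
finger_force: 60.2
```

drive_tool([
  {"hand": 1,"linear": [0,0,0],"turn": 0},
  {"hand": 1,"linear": [0,0,0],"turn": 0},
  {"hand": 1,"linear": [0,0,0],"turn": 0},
  {"hand": 1,"linear": [0,0,0],"turn": 0},
])

```text
t: 5.63
ee_pos: [0.4628, 0.2262, 0.0267]
eef_rot: [[0.129, 0.992, -0.0], [0.992, -0.129, 0.0], [0.0, -0.0, -1.0]]
wrist_force: [-6.0, 0.1, 10.1]
gripper_width: 0.501
finger_force: 60.2
```

Firm grip: 60 N at about 43 mm. Turning clockwise (+turn, since the tool points down).

drive_tool([
  {"hand": 1,"linear": [0,0,0],"turn": 0.016},
  {"hand": 1,"linear": [0,0,0],"turn": 0.034},
  {"hand": 1,"linear": [0,0,0],"turn": 0.052},
  {"hand": 1,"linear": [0,0,0],"turn": 0.07},
  {"hand": 1,"linear": [0,0,0],"turn": 0.086},
])

```text
t: 6.05
ee_pos: [0.4632, 0.2261, 0.0267]
eef_rot: [[0.625, 0.781, 0.001], [0.781, -0.625, 0.0], [0.0, 0.0, -1.0]]
wrist_force: [-3.6, -1.6, 7.9]
gripper_width: 0.498
finger_force: 60.2
```

```bash
python3 - <<'E'
from h import *
o=get_obs();print(o['t'],np.round(o['wrist_torque'],2),np.round(o['wrist_force'],1),o['joints'][5],o['gripper_width'])
E
```

```text
6.05 [-0.16  0.71  0.14] [-3.6 -1.6  7.9] 51.63853529065913 0.4977784827106115
```

drive_tool([
  {"hand": 1,"linear": [0,0,0],"turn": 0.018},
  {"hand": 1,"linear": [0,0,0],"turn": 0.036},
  {"hand": 1,"linear": [0,0,0],"turn": 0.054},
  {"hand": 1,"linear": [0,0,0],"turn": 0.072},
  {"hand": 1,"linear": [0,0,0],"turn": 0.09},
])

```text
t: 6.47
ee_pos: [0.4635, 0.2258, 0.0267]
eef_rot: [[0.946, 0.325, 0.001], [0.325, -0.946, -0.001], [0.001, 0.001, -1.0]]
wrist_force: [-3.5, -3.4, 8.7]
gripper_width: 0.498
finger_force: 60.3
```

drive_tool([
  {"hand": 1,"linear": [0,0,0],"turn": 0.006},
  {"hand": 1,"linear": [0,0,0],"turn": 0.012},
  {"hand": 1,"linear": [0,0,0],"turn": 0.016},
  {"hand": 1,"linear": [0,0,0],"turn": 0.016},
])

```text
t: 6.8
ee_pos: [0.4635, 0.2257, 0.0267]
eef_rot: [[0.972, 0.235, 0.001], [0.235, -0.972, -0.001], [0.001, 0.002, -1.0]]
wrist_force: [-3.4, -3.4, 8.8]
gripper_width: 0.495
finger_force: 60.2
```

```bash
python3 - <<'E'
from h import *
o=get_obs();print(o['t'],np.round(o['wrist_torque'],2),np.round(o['wrist_force'],1),o['joints'][5],o['gripper_width'])
shot('wrist','pics/w4.png')
cv2.imwrite('pics/v4.png',cv2.imread('pics/w4.png')[120:440,160:480])
E
```

```text
6.8 [-0.55  0.48  1.03] [-3.4 -3.4  8.8] 89.46272110693434 0.49537092198870614
```

View pics/v4.png

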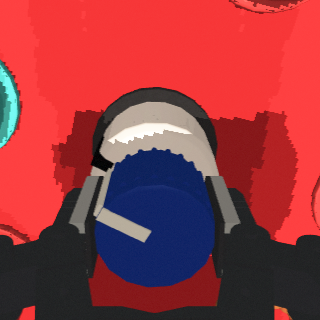

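The torque jumped from 0.14 to 1.03 N m, so the cap is at its stop. The view agrees: the stripe runs left to about (100,210), next to the tick at (102,160). Now letting go and rising.

drive_tool([
  {"hand": 0.3,"linear": [0,0,0],"turn": 0},
  {"hand": -0.5,"linear": [0,0,0],"turn": 0},
  {"hand": -1,"linear": [0,0,0],"turn": 0},
  {"hand": -1,"linear": [0,0,0],"turn": 0},
  {"hand": -1,"linear": [0,0,0],"turn": 0},
])

```text
t: 7.27
ee_pos: [0.4632, 0.2261, 0.0256]
eef_rot: [[0.973, 0.233, 0.0], [0.233, -0.973, 0.0], [0.0, -0.0, -1.0]]
wrist_force: [0.8, -0.6, 1.0]
gripper_width: 0.999
finger_force: 0.0
```

drive_tool([
  {"hand": -1,"linear": [0,0,0],"turn": 0},
  {"hand": -1,"linear": [0,0,0],"turn": 0},
  {"hand": -1,"linear": [0,0,-0.1],"turn": 0},
  {"hand": -1,"linear": [0,0,-0.25],"turn": 0},
  {"hand": -1,"linear": [0,0,-0.4],"turn": 0},
])

```text
t: 7.68
ee_pos: [0.4624, 0.2258, 0.1263]
eef_rot: [[0.972, 0.233, -0.002], [0.233, -0.972, -0.0], [-0.002, -0.0, -1.0]]
wrist_force: [1.7, 0.3, 0.3]
gripper_width: 1.002
finger_force: 0.0
```

drive_tool([
  {"hand": -1,"linear": [0,0,-0.15],"turn": 0},
  {"hand": -1,"linear": [0,0,-0.25],"turn": 0},
  {"hand": -1,"linear": [0,0,-0.3],"turn": 0},
  {"hand": -1,"linear": [0,0,-0.3],"turn": 0},
  {"hand": -1,"linear": [0,0,-0.3],"turn": 0},
])

```text
t: 8.1
ee_pos: [0.463, 0.226, 0.2002]
eef_rot: [[0.972, 0.233, 0.0], [0.233, -0.972, 0.0], [0.0, -0.0, -1.0]]
wrist_force: [0.5, -0.3, -0.0]
gripper_width: 1.001
finger_force: 0.0
```

```bash
python3 - <<'E'
from m import *
c,p,d=shot('wrist','pics/w5.png')
o=get_obs();print(o['t'],o['ee_pos'],o['wrist_force'],o['gripper_width'])
A=np.array([.463,.226])
v,u=np.mgrid[0:480,0:640];O,_=ray(c,(0,0));Rc=cv2.Rodrigues(np.array(c['rvec']))[0]
P=np.stack([(u-c['cx'])/c['fx'],(v-c['cy'])/c['fy'],np.ones_like(u)],-1)*d[...,None]@Rc+O
q=p.astype(int);r=np.hypot(P[...,0]-A[0],P[...,1]-A[1]);gray=q.max(2)-q.min(2)<40
for n,m in(('stripe',gray&(q.min(2)>100)&(r<.025)&(P[...,2]>.084)&(P[...,2]<.094)),('tick',(q.max(2)<60)&(r<.031)&(r>.023)&(P[...,2]>.045)&(P[...,2]<.056))):
    s=P[m][:,:2]-A;print(n,len(s),np.degrees(np.arctan2(*s.mean(0)[::-1])),u[m].mean(),v[m].mean())
E
```

```text
8.15 [0.46264623 0.22588525 0.19934929] [-0.244543    0.08891586  0.4300928 ] 0.9982717118060678
stripe 159 70.85709142691407 300.0377358490566 218.0314465408805
tick 40 73.39427939540629 287.5 200.325
```

View pics/w5.png

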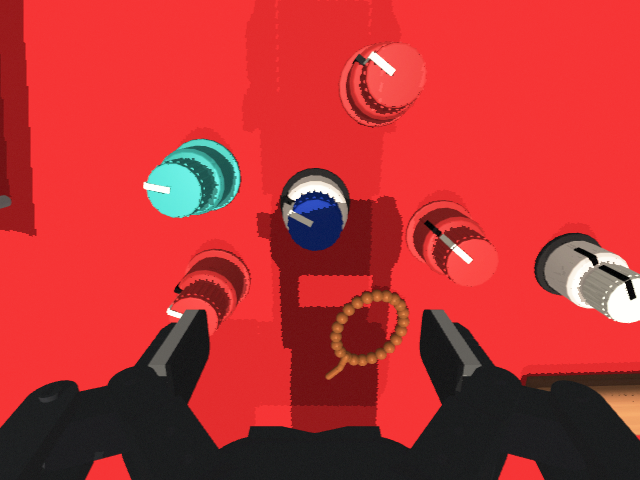

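The stripe (300,218) lies at 71° and the tick (288,200) at 73°, so the cap is tight within measuring error. The gripper is open and clear.

```bash
python3 -c "
from bench import finish_job;print(finish_job())"
```

```text
the job is handed in; nothing more can be done
None
```

The blue cap is tightened to its stop, with the stripe within about 3° of the tick, and released; the black and white caps were never touched, and the job was handed in at about 8 s, though no verdict came back.

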